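Shut down the lamps at the sideboard switches

ROBOT

A 6-joint arm with a two-finger parallel gripper is mounted at the origin on the work surface. World frame = base frame: x ahead of the robot, y to its left, z up, the work surface at z = 0. Lengths are in m, angles in rad, forces in N, time in s.
With the tool pointing down it reaches from about 0.25 to 0.85 m from the base axis. Payload 12.5 kg.
Tool frame: the origin (TCP) lies at the very end of the fingers, on their centre line; the grasp point (between the pads) lies 19 mm behind it; z points along the fingers, y is the line along which they close (so a half turn about z gives the same grasp; the last joint's range is limited). The gripper opens to 93 mm and grips with 3 to 60 N. Pads are 15 mm wide; open, the fingers measure 128 mm over their backs; the gripper's body (75 mm by 188 mm) begins 65 mm behind the grasp point.
Start: joints at [1.042, 0.351, 1.652, -0, 1.139, -0.085], TCP at [0.236, 0.497, 0.219] pointing down, gripper open.
Joint ranges: [-2.75, 2.75], [-0.79, 2.1], [0.01, 2.65], [-1.57, 4.71], [0.07, 3.14], [-2.87, 2.87]. Speed limits (rad/s): [2.22, 2.22, 2.79, 3.14, 3.14, 3.14].

INTERFACE

Orientations are given as a unit quaternion [w, x, y, z].
In Python, from cell import r, vision, ticket, spotter gives the robot as it stands.
- The arm moves only by the shell command python3 -m inch 'ROWS' [FORCE]. ROWS is JSON, one flat list of numbers, 7 for each row, row after row: the shift along the tool's x, y, z normalised to -1 to 1, where 1 is 0.04 m, then the turn, a rotation vector about the tool's x, y, z normalised to -1 to 1, where 1 is 10 degrees, then the opening, from 0 (shut) to 1 (fully open). In form: [x, y, z, wx, wy, wz, gripper, x, y, z, wx, wy, wz, gripper, ...]. A call has 1 to 5 rows; each row shifts and turns the commanded pose from where the row before left it, along the tool's axes as they then stand; what a row does not reach is not made up. A row lasts 1/8 s, in which the tool goes at most 62.5 mm and 10.7 degrees, less where a joint would pass 70% of its speed; a pose out of reach is approached as far as the arm can. A call with a number of a shift or a turn outside -1 to 1 is refused whole. A call with a gripper value outside its range is refused whole. The fingers move at their own pace and stop on an object; FORCE is the grip in N (left out, the last holds). Time passes only in rows, so rows that do not move let the fingers close. It gives the time, the measured TCP pose, the force, the opening and the grip force at its end, in the units of the state.
- r.get_state(): the state, without advancing time (a new reading comes with each control period).
- vision.get_image(name): name is "side" or "top"; returns the picture (480x640x3 uint8, red, green, blue); there is no depth.
- vision.camera_params(name): a dict with "camera_matrix" (3x3 intrinsics, pixels), "camera_from_world" (4x4, takes a point from world to camera coordinates). Camera axes: x right, y up, looking along -z (the intrinsics and any distortion apply to the point x, -y, -z); pixel columns grow to the right and rows downward; lengths in m; the calibration is good to about 2 mm. A picture is of the moment at which its call begins. camera_params takes no time and is no camera call.
- ticket.hand_in(): hands the job in; it is judged then, once.
Trained networks look in the newest picture that a camera, given by its name, has taken for a name from the list of things; names that differ only in an ending like _2 or _b are one class to them, and where a whole thing is asked for, a point or a joint stands for the part that bears it (a point fixed in the world has none). Each returns a list of dicts, best first, with "score" (0 to 1); they miss things now and then, are a little off and sometimes report something else, mostly with a low value. They report only what shows in the picture. A call takes as long as a camera call. They do not tell look-alikes from the thing itself.
- spotter.regions_of(target, camera): "region" (480x640 bool, what is visible of it).
- spotter.mark_of(target, camera): "point" ([x, y, z] in m, in world coordinates, good to about 4 mm: a listed point, or the origin of a listed thing).
The state is a dict: "time": time; "joint_positions": joint angles; "joint_velocities": joint speeds; "effort": joint torques, N m; "ee_pos": TCP position; "tcp_rot": TCP orientation; "ft_force": force on the tool from outside, world axes, zero at the start; "ft_torque": the same for the moment, N m; "gripper_width": finger opening in m; "grasp_force": force on a finger pad.
Only numpy, scipy, OpenCV 4.12 (cv2) and the standard library are available. Lean on these libraries where they do the work, as an engineer would, in place of code of your own. Each camera call takes 0.05 s, during which the arm holds its last target. There are 200 camera calls.

TASK

Shut down the lamps on the sideboard. First take the grey remote off the lever switch's plate, where it blocks the lever, and lay it flat, buttons up, on the floor of the open upper beech box; then swing the lever right over to lie flat on its other side, and only after that turn the bar handle of the rotary isolator a quarter turn clockwise to its other stop. Leave the things already in the box, the vase, the mug and the lower box's door as they are.

Things in the scene. Friction and masses are not known exactly. Their poses are not given: they have to be found in the camera images.
- boxes: two stacked beech boxes fixed to the sideboard, 180 mm high together; origin at the centre of the underside, z up; the lower one (212 in x, 272 in y, 110 mm high) has a frosted door on its -x face, the upper one (200 in x, 260 in y, 70 mm high), is open at the top, with walls 8 mm thick
- tray_floor (a point): centre of the upper box's inner floor, 118 mm above the sideboard, axes as the boxes; the inside measures 184 (x) x 244 (y) mm and the rim is 62 mm above this floor; the +x half holds the white remote and the bottle stopper, the -x half is free
- box_door (a joint): hinge of the lower box's frosted acrylic door, 0 = shut (as it must stay), grows as it opens
- lever_base: fixed grey steel plate of the lever switch, 220 (x) x 100 (y) x 10 mm thick; origin at the centre of its underside, z up. The lever's hinge axis lies along y, 38 mm above the origin, between two steel cheeks (24 mm long in x, up to 55 mm high, 42 mm wide over both)
- lever (a joint): lever of that switch, rad: 0 = on, lying flat towards the plate's +x; 1.57 = straight up; 3.14 = off, lying flat towards -x. Past the upright it drops to that end by its own weight. Its black handle is a bar 20 mm wide (along the hinge) and 24 mm thick, from 33 to 105 mm out from the hinge axis; lying flat, its underside is 16 mm over the plate
- rotary_base: fixed grey housing of the rotary isolator, 120 x 120 x 60 mm high; origin at the centre of its underside, z up; the handle turns about the vertical through the origin
- rotary (a joint): handle of the rotary isolator, rad: 0 = on, the bar along the housing's x; grows clockwise as seen from above; 1.57 = off, the bar along y. It snaps from the half-way point to either stop. The black bar is 100 mm long, 24 mm wide, from 68 to 102 mm above the sideboard
- grey_remote: grey remote, 165 (x) x 46 (y) x 24 mm (z, buttons on top), origin at the centre of its underside; at the start it lies across the -x end of the lever switch's plate, 160 g or so
- white_remote: white dimmer remote, 85 (x) x 40 (y) x 12 mm, origin at the centre of its underside; lies in the upper box, to be left alone
- stopper: steel bottle stopper standing on its head, 42 mm across, 70 mm high, origin at the centre of its underside; stands in the upper box, to be left alone
- vase: white ceramic vase, 60 mm across, 170 mm high, origin at the centre of its underside; to be left alone
- mug: terracotta-coloured mug, 72 mm across with a handle on its +y side, 85 mm high, origin at the centre of its underside; to be left alone
There are look-alikes about, which are no part of the job. Several things have the shape of the grey_remote; the one meant has the colours described above. Several things have the shape of the lever_base; the one meant has the colours described above.

How it is judged:
By the outcome, as a careful person would: the job done as asked, in the order asked, and still so for the second after the job is handed in, with the robot touching nothing.
It also fails if it takes over 72 s, if anything falls off the work surface, if the arm or the gripper's body presses on something with over 40 N, if the wrist force passes 120 N, or if a joint passes its speed limit or range.

## Working session

There is one attempt and no reset: what is moved stays moved. The work goes in short steps, Python scripts to look and compute and a shell command to move; the robot and the scene stay as the last step left them, time stands still between calls to the robot, and variables do not carry over. Pictures are saved under pics/ and viewed, at most 10 in all, crops included, and the job is handed in when it is done.

```bash
ls; mkdir -p pics; cat > h.py <<'E'
import numpy as np, cv2
from cell import r, vision, ticket, spotter
def save(cam,name):
    im=vision.get_image(cam); cv2.imwrite('pics/'+name,im[:,:,::-1]); return im
def proj(cam,p):
    c=vision.camera_params(cam); q=np.array(c["camera_from_world"])@np.r_[p,1]
    u=np.array(c["camera_matrix"])@np.array([q[0],-q[1],-q[2]]); return u[:2]/u[2]
def ray(cam,uv):
    c=vision.camera_params(cam); T=np.array(c["camera_from_world"]); K=np.array(c["camera_matrix"])
    d=np.linalg.solve(K,[uv[0],uv[1],1]); d=T[:3,:3].T@np.array([d[0],-d[1],-d[2]])
    return -T[:3,:3].T@T[:3,3], d/np.linalg.norm(d)
def atz(cam,uv,z):
    o,d=ray(cam,uv); return o+d*(z-o[2])/d[2]
def tri(a,b):
    (o1,d1),(o2,d2)=ray('top',a),ray('side',b)
    s=np.linalg.lstsq(np.c_[d1,-d2],o2-o1,rcond=None)[0]
    p,q=o1+s[0]*d1,o2+s[1]*d2; return (p+q)/2,np.linalg.norm(p-q)
E
python3 - <<'E'
from h import *
np.set_printoptions(precision=3,suppress=True)
for c in('top','side'):
    save(c,c+'0.png'); print(c,{k:v for k,v in vision.camera_params(c).items() if k not in('camera_from_world',)},ray(c,(320,240)))
    for t in 'boxes tray_floor lever_base rotary_base grey_remote white_remote stopper vase mug'.split():
        for m in spotter.mark_of(t,c):print(t,round(m['score'],2),np.array(m['point']),proj(c,m['point']).round())
E
```

```text
pics
top {'camera_matrix': array([[612.893,   0.   , 324.461],
       [  0.   , 612.893, 242.144],
       [  0.   ,   0.   ,   1.   ]])} (array([ 0.408, -0.055,  1.595]), array([ 0.098,  0.022, -0.995]))
boxes 0.8 [ 0.554  0.3   -0.003] [198. 248.]
tray_floor 0.79 [0.555 0.298 0.115] [189. 243.]
tray_floor 0.58 [0.61  0.248 0.117] [209. 220.]
lever_base 0.82 [ 0.298 -0.169 -0.002] [380. 342.]
lever_base 0.67 [ 0.562 -0.325 -0.   ] [437. 238.]
rotary_base 0.56 [ 0.544 -0.054  0.001] [333. 248.]
grey_remote 0.8 [ 0.33  -0.411 -0.   ] [474. 327.]
grey_remote 0.63 [ 0.489 -0.547 -0.001] [524. 264.]
grey_remote 0.59 [ 0.475 -0.329  0.011] [441. 271.]
white_remote 0.57 [0.594 0.373 0.114] [158. 228.]
stopper 0.7 [0.609 0.248 0.117] [209. 220.]
vase 0.8 [ 0.717 -0.21  -0.   ] [391. 181.]
mug 0.6 [ 0.749 -0.002 -0.001] [312. 171.]
side {'camera_matrix': array([[453.711,   0.   , 323.55 ],
       [  0.   , 453.711, 227.437],
       [  0.   ,   0.   ,   1.   ]])} (array([0.426, 0.698, 0.787]), array([ 0.122, -0.708, -0.696]))
boxes 0.58 [0.553 0.303 0.001] [293. 393.]
boxes 0.49 [0.556 0.3   0.117] [287. 357.]
tray_floor 0.72 [0.556 0.304 0.117] [286. 359.]
lever_base 0.79 [ 0.293 -0.175  0.003] [430. 229.]
lever_base 0.73 [ 0.558 -0.321 -0.001] [334. 187.]
rotary_base 0.59 [ 0.542 -0.053 -0.001] [326. 255.]
grey_remote 0.8 [ 0.326 -0.409  0.001] [416. 175.]
grey_remote 0.73 [ 0.492 -0.548 -0.001] [363. 146.]
grey_remote 0.16 [0.554 0.302 0.117] [288. 358.]
white_remote 0.77 [0.595 0.376 0.118] [252. 396.]
stopper 0.94 [0.607 0.25  0.12 ] [264. 327.]
vase 0.83 [ 0.718 -0.213  0.003] [270. 206.]
mug 0.84 [ 0.755 -0.002  0.002] [234. 262.]
```

View pics/top0.png

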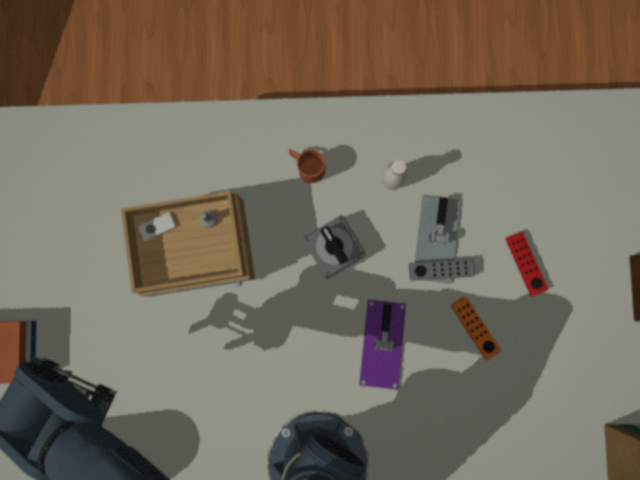

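View pics/side0.png

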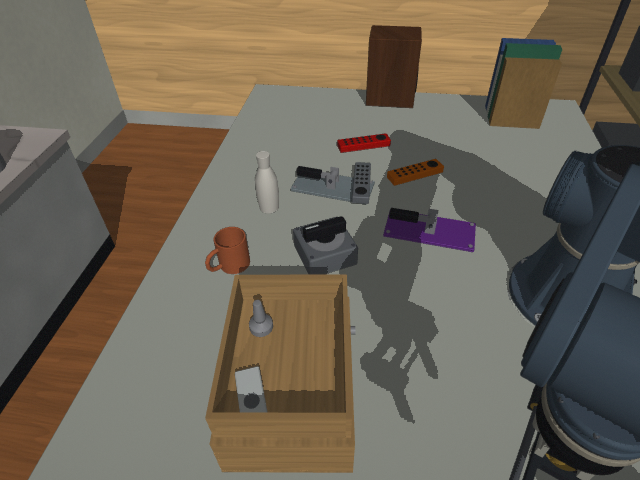

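The top picture shows:
- Grey plate at (437,238), with the grey remote at (441,270) across its near end and the lever's handle at (442,210).
- Look-alikes for the remote: red (527,263), orange (475,327) and white (157,226, in the box).
- Look-alike for the plate: purple (383,345).
- Isolator at (334,246) and the box at (187,243), with its free half at about (185,262).

I choose the grey remote at (441,270) and the grey plate. The side view agrees: remote (361,182), plate (334,185).

```bash
python3 - <<'E'
from h import *
np.set_printoptions(precision=3,suppress=True)
im={c:vision.get_image(c) for c in('top','side')}
cv2.imwrite('pics/crop.png',np.hstack([cv2.resize(im['top'][180:300,290:490,::-1],None,fx=2,fy=2,interpolation=cv2.INTER_CUBIC),cv2.resize(im['side'][130:250,280:480,::-1],None,fx=2,fy=2,interpolation=cv2.INTER_CUBIC)]))
for t,z in(('grey_remote',.034),('lever_base',.01),('rotary_base',.06),('rotary',.102),('boxes',.18),('lever',.05),('white_remote',.13)):
  for c in('top','side'):
    for m in spotter.regions_of(t,c):
        v,u=np.nonzero(m['region'])
        if len(u)<20: continue
        P=np.array([atz(c,(a,b),z)[:2] for a,b in zip(u,v)],np.float32)
        (cx,cy),(w,h),_=rr=cv2.minAreaRect(P); b=cv2.boxPoints(rr)
        e=max((b[1]-b[0],b[2]-b[1]),key=np.linalg.norm)
        col=im[c][m['region']].mean(0).round()
        print(t,c,round(m['score'],2),'px',(u.mean().round(),v.mean().round()),'rect',np.array([cx,cy]),np.array([w,h]),'longaxis deg',np.degrees(np.arctan2(e[1],e[0])).round(1),col)
E
```

```text
grey_remote top 0.83 px (np.float64(526.0), np.float64(264.0)) rect [ 0.488 -0.542] [0.165 0.052] longaxis deg 21.6 [115.  34.  31.]
grey_remote top 0.81 px (np.float64(476.0), np.float64(329.0)) rect [ 0.329 -0.405] [0.164 0.049] longaxis deg 32.3 [86. 47. 20.]Traceback (most recent call last):
  File "<stdin>", line 10, in <module>
  File "h.py", line 13, in atz
    o,d=ray(cam,uv); return o+d*(z-o[2])/d[2]
        ~~~^^^^^^^^
  File "h.py", line 9, in ray
    c=vision.camera_params(cam); T=np.array(c["camera_from_world"]); K=np.array(c["camera_matrix"])
ValueError: time passes only in moves, steps and waits
```

View pics/crop.png

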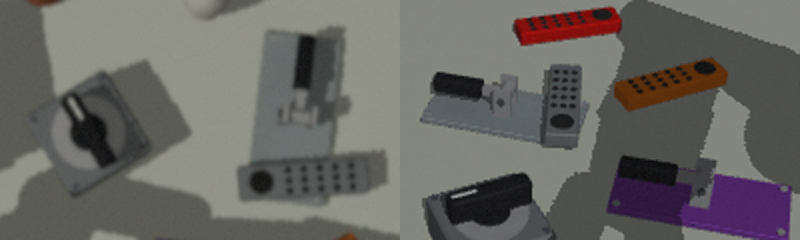

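The crop shows the grey remote with its buttons up, dark disc end towards the robot's left. It covers the near end of the grey plate, and the lever lies away from it. The choice holds. I'll cache the calibration and repeat the measurement.

```bash
python3 - <<'E'
s=open('h.py').read().replace("vision.camera_params(c","CP(c").replace("vision.camera_params(cam)","CP(cam)").replace("def save","import functools\nCP=functools.cache(vision.camera_params)\ndef save",1)
open('h.py','w').write(s)
E
cat > rect.py <<'E'
from h import *
np.set_printoptions(precision=3,suppress=True)
def rects(t,z,cams=('top','side')):
  for c in cams:
    im=vision.get_image(c)
    for m in spotter.regions_of(t,c):
        v,u=np.nonzero(m['region'])
        if len(u)<20: continue
        P=np.array([atz(c,(a,b),z)[:2] for a,b in zip(u,v)],np.float32)
        (cx,cy),(w,h),_=rr=cv2.minAreaRect(P); b=cv2.boxPoints(rr)
        e=max((b[1]-b[0],b[2]-b[1]),key=np.linalg.norm)
        print(t,c,round(m['score'],2),'px',u.mean().round(),v.mean().round(),'rect',np.array([cx,cy]),np.array([w,h]),'long',np.degrees(np.arctan2(e[1],e[0])).round(1),im[m['region']].mean(0).round())
E
python3 - <<'E'
from rect import *
for t,z in(('grey_remote',.034),('lever_base',.01),('rotary_base',.06),('rotary',.102),('boxes',.18),('lever',.05),('white_remote',.13)): rects(t,z)
print(r.get_state())
# two-view check, pixels from crops: remote disc centre, lever knob end, rotary bar ends
for n,a,b in(('remote disc',(290+260/2,180+182/2),(280+162/2,130+121/2)),('rotary white end',(290+66/2,180+103/2),(280+455/2-200,130+212/2)),('plate far right corner',(290+343/2,180+38/2),(280+22/2,130+116/2))): print(n,tri(a,b))
for m in spotter.mark_of('grey_remote','side'):print(m)
E
```

```text
grey_remote top 0.85 px 526.0 264.0 rect [ 0.488 -0.542] [0.164 0.05 ] long 20.2 [115.  32.  29.]
grey_remote top 0.81 px 441.0 270.0 rect [ 0.479 -0.326] [0.048 0.166] long -87.5 [75. 77. 76.]
grey_remote top 0.7 px 476.0 328.0 rect [ 0.33  -0.407] [0.167 0.051] long 31.2 [86. 49. 22.]
grey_remote side 0.78 px 414.0 172.0 rect [ 0.334 -0.379] [0.174 0.07 ] long 30.9 [80. 43. 14.]
grey_remote side 0.74 px 363.0 143.0 rect [ 0.489 -0.512] [0.167 0.075] long 20.9 [115.  21.  19.]
grey_remote side 0.59 px 361.0 183.0 rect [ 0.481 -0.312] [0.048 0.188] long -87.6 [64. 67. 69.]
lever_base top 0.6 px 382.0 344.0 rect [ 0.293 -0.174] [0.104 0.22 ] long -7.0 [71. 43. 86.]
lever_base top 0.58 px 437.0 231.0 rect [ 0.56  -0.322] [0.1   0.222] long -8.8 [89. 94. 92.]
lever_base side 0.84 px 430.0 229.0 rect [ 0.293 -0.18 ] [0.135 0.222] long -7.1 [62. 37. 79.]
lever_base side 0.67 px 324.0 183.0 rect [ 0.565 -0.331] [0.148 0.235] long -5.6 [80. 85. 87.]
rotary_base top 0.77 px 334.0 247.0 rect [ 0.541 -0.055] [0.122 0.121] long 30.3 [74. 75. 74.]
rotary_base side 0.85 px 325.0 246.0 rect [ 0.53
[... 1431 characters left out ...]
 -49.724, -28.548,   0.07 ,   0.022,  -0.   ]), 'ee_pos': array([0.236, 0.497, 0.219]), 'tcp_rot': array([-0.   ,  0.22 ,  0.975, -0.   ]), 'ft_force': array([-0.061,  0.632, -0.421]), 'ft_torque': array([-0.06 , -0.008,  0.012]), 'grasp_force': 0.0, 'gripper_width': 0.09331121773726976}
remote disc (array([ 0.477, -0.273,  0.033]), np.float64(0.0011119841345928975))
rotary white end (array([ 0.579, -0.029,  0.081]), np.float64(0.0011671769508290685))
plate far right corner (array([ 0.691, -0.41 , -0.085]), np.float64(0.02713014284552376))
{'point': [0.3265, -0.411, 0.0007], 'score': 0.77}
{'point': [0.4904, -0.5458, 0.0022], 'score': 0.58}
{'point': [0.4804, -0.3282, 0.0122], 'score': 0.57}
```

```bash
cat > to.py <<'E'
# python3 to.py x y z yaw_of_tool_y_deg : shift (tool axes, units of 40mm) and wz (units of 10deg) still to go
import sys,numpy as np
from scipy.spatial.transform import Rotation as R
from cell import r
x,y,z,a=map(float,sys.argv[1:]); s=r.get_state(); q=s['tcp_rot']; M=R.from_quat([*q[1:],q[0]])
now=np.degrees(np.arctan2(*M.as_matrix()[1::-1,1])); d=(now-a+90)%180-90
T=R.from_rotvec([0,0,np.radians(d)])
sh=np.array([x,y,z])-s['ee_pos']
print('t',s['time'],'tcp',s['ee_pos'].round(4),'yaw',now.round(1),'tilt',M.as_matrix()[:,2].round(3),'\nwz',(d/10).round(2),'shift now-axes',(M.inv().apply(sh)/.04).round(2),'after turn',((M*T).inv().apply(sh)/.04).round(2),'j',s['joint_positions'].round(2),'f',s['ft_force'].round(1),'w',round(s['gripper_width'],4),'g',round(s['grasp_force'],1))
E
python3 -m inch '[0,0,-0.5,0,0,0.9,0.75, 0,0,-0.5,0,0,0.9,0.75, 0,0,0,0,0,0.9,0.75, 0,0,0,0,0,0.9,0.75, 0,0,0,0,0,0.9,0.75]' && python3 -m inch '[0,0,0,0,0,0.9,0.75, 0,0,0,0,0,0.8,0.75, 0,0,0,0,0,0,0.75]'; python3 to.py 0.478 -0.327 0.13 2.5
```

```text
time: 3.22
ee_pos: [0.2361, 0.4967, 0.2587]
tcp_rot: [-0.0, 0.579, 0.816, 0.0]
ft_force: [-0.0, -0.0, -0.9]
gripper_width: 0.0698
grasp_force: 0.0
time: 3.6
ee_pos: [0.2361, 0.4967, 0.2586]
tcp_rot: [0.0, 0.691, 0.723, -0.0]
ft_force: [0.1, -0.1, 0.4]
gripper_width: 0.0696
grasp_force: 0.0
t 3.6 tcp [0.2361 0.4967 0.2586] yaw 2.6 tilt [ 0. -0. -1.] 
wz 0.01 shift now-axes [-20.85   5.1    3.22] after turn [-20.84   5.14   3.22] j [ 1.04  0.31  1.6  -0.    1.23  1.  ] f [ 0.1 -0.1  0.4] w 0.0696 g 0.0
```

```bash
python3 -m inch '[-0.95,0.23,0,0,0,0,0.75, -0.95,0.23,0,0,0,0,0.75, -0.95,0.23,0,0,0,0,0.75, -0.95,0.23,0,0,0,0,0.75, -0.95,0.23,0,0,0,0,0.75]' >/dev/null && python3 -m inch '[-0.95,0.23,0,0,0,0,0.75, -0.95,0.23,0,0,0,0,0.75, -0.95,0.23,0,0,0,0,0.75, -0.95,0.23,0,0,0,0,0.75, -0.95,0.23,0,0,0,0,0.75]' >/dev/null && python3 -m inch '[-0.95,0.23,0,0,0,0,0.75, -0.95,0.23,0,0,0,0,0.75, -0.95,0.23,0,0,0,0,0.75, -0.95,0.23,0,0,0,0,0.75, -0.95,0.23,0,0,0,0,0.75]' >/dev/null && python3 -m inch '[-0.95,0.23,0,0,0,0,0.75, -0.95,0.23,0,0,0,0,0.75, -0.95,0.23,0.6,0,0,0,0.75, -0.95,0.23,0.6,0,0,0,0.75, -0.95,0.23,0.6,0,0,0,0.75]' >/dev/null && python3 -m inch '[-0.95,0.23,0.6,0,0,0,0.75, -0.9,0.28,0.6,0,0,0,0.75, 0,0,0,0,0,0,0.75, 0,0,0,0,0,0,0.75]' >/dev/null; python3 to.py 0.478 -0.327 0.015 2.5
python3 - <<'E'
from h import *
a,b=save('top','t1.png'),save('side','s1.png')
cv2.imwrite('pics/c1.png',np.hstack([cv2.resize(a[200:320,370:500,::-1],None,fx=3,fy=3),cv2.resize(b[110:230,280:410,::-1],None,fx=3,fy=3)]))
E
```

```text
t 6.6 tcp [ 0.4776 -0.3268  0.139 ] yaw 2.7 tilt [-0.  0. -1.] 
wz 0.02 shift now-axes [-0.01  0.01  3.1 ] after turn [-0.01  0.01  3.1 ] j [-0.68  0.49  1.65  0.    1.   -0.73] f [ 0.3 -0.2  0.6] w 0.0696 g 0.0
```

View pics/c1.png

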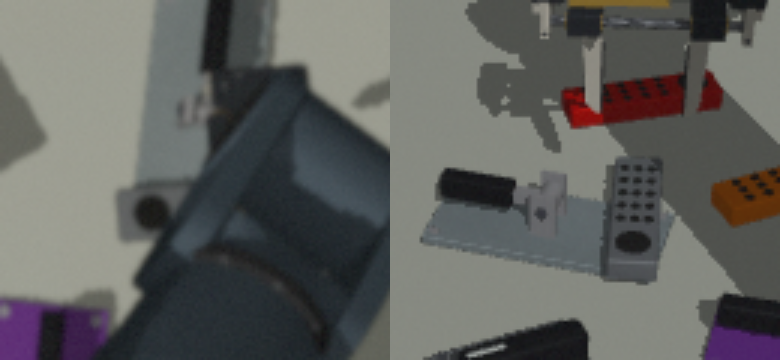

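The side crop shows the open fingers, at crop (595,85) and (695,85), above the untouched remote at (632,218). The calibrated position agrees, so I descend and grip.

```bash
python3 -m inch '[0,0,0.9,0,0,0,0.75, 0,0,0.9,0,0,0,0.75, 0,0,0.7,0,0,0,0.75, 0,0,0.4,0,0,0,0.75, 0,0,0.2,0,0,0,0.75]' && python3 -m inch '[0,0,0,0,0,0,0.75, 0,0,0,0,0,0,0.2, 0,0,0,0,0,0,0.2, 0,0,0,0,0,0,0.2, 0,0,0,0,0,0,0.2]' 25; python3 to.py 0.478 -0.327 0.015 2.5
```

```text
time: 7.32
ee_pos: [0.478, -0.3271, 0.0148]
tcp_rot: [0.0, 0.691, 0.723, 0.0]
ft_force: [0.2, -0.4, 1.3]
gripper_width: 0.07
grasp_force: 0.0
time: 7.95
ee_pos: [0.478, -0.3274, 0.0151]
tcp_rot: [0.0, 0.691, 0.723, 0.0]
ft_force: [-0.5, -0.2, 4.1]
gripper_width: 0.0458
grasp_force: 25.0
t 7.95 tcp [ 0.478  -0.3274  0.0151] yaw 2.6 tilt [ 0.001 -0.    -1.   ] 
wz 0.01 shift now-axes [ 0.01 -0.    0.  ] after turn [ 0.01 -0.    0.  ] j [-0.68  0.68  1.7   0.    0.76 -0.73] f [-0.5 -0.2  4.1] w 0.0458 g 25.0
```

```bash
python3 -m inch '[0,0,-0.4,0,0,0,0.2, 0,0,-0.9,0,0,0,0.2, 0,0,-1,0,0,0,0.2, 0,0,-1,0,0,0,0.2, 0,0,-1,0,0,0,0.2]' && python3 -m inch '[0,0,-1,0,0,0,0.2, 0,0,-0.7,0,0,-0.2,0.2, 0,0,0,0,0,-0.3,0.2, 0,0,0,0,0,0,0.2]'; python3 to.py 0.512 0.295 0.245 7.6
```

```text
time: 8.57
ee_pos: [0.4774, -0.3271, 0.1888]
tcp_rot: [0.0, 0.691, 0.723, -0.0]
ft_force: [1.5, 0.2, -1.0]
gripper_width: 0.0456
grasp_force: 25.0
time: 9.07
ee_pos: [0.4774, -0.3271, 0.2553]
tcp_rot: [0.0, 0.659, 0.752, -0.0]
ft_force: [-0.6, -0.2, -2.0]
gripper_width: 0.0457
grasp_force: 25.0
t 9.075 tcp [ 0.4774 -0.3271  0.2553] yaw 7.6 tilt [ 0. -0. -1.] 
wz -0.0 shift now-axes [15.3   2.9   0.25] after turn [15.3   2.91  0.25] j [-0.68  0.37  1.53 -0.    1.24 -0.81] f [-0.6 -0.2 -2. ] w 0.0457 g 25.0
```

```bash
python3 -m inch '[0.5,0.1,0,0,0,0,0.2, 0.9,0.17,0,0,0,0,0.2, 0.9,0.17,0,0,0,0,0.2, 0.9,0.17,0,0,0,0,0.2, 0.9,0.17,0,0,0,0,0.2]' >/dev/null && python3 -m inch '[0.9,0.17,0,0,0,0,0.2, 0.9,0.17,0,0,0,0,0.2, 0.9,0.17,0,0,0,0,0.2, 0.9,0.17,0,0,0,0,0.2, 0.9,0.17,0,0,0,0,0.2]' >/dev/null && python3 -m inch '[0.9,0.17,0,0,0,0,0.2, 0.9,0.17,0,0,0,0,0.2, 0.9,0.17,0,0,0,0,0.2, 0.9,0.17,0,0,0,0,0.2, 0.9,0.17,0,0,0,0,0.2]' >/dev/null && python3 -m inch '[0.9,0.17,0,0,0,0,0.2, 0.9,0.17,0,0,0,0,0.2, 0.4,0.1,0,0,0,0,0.2, 0,0,0,0,0,0,0.2, 0,0,0,0,0,0,0.2]'; python3 to.py 0.512 0.295 0.123 7.6
python3 - <<'E'
from rect import *
a,b=save('top','t2.png'),save('side','s2.png')
cv2.imwrite('pics/c2.png',np.hstack([cv2.resize(a[170:320,100:260,::-1],None,fx=2.4,fy=2.4),cv2.resize(b[260:480,180:400,::-1],(400,360))]))
E
```

```text
time: 11.58
ee_pos: [0.5127, 0.2939, 0.2546]
tcp_rot: [0.0, 0.659, 0.752, -0.0]
ft_force: [0.2, 0.0, -0.5]
gripper_width: 0.0461
grasp_force: 25.0
t 11.575 tcp [0.5127 0.2939 0.2546] yaw 7.5 tilt [-0. -0. -1.] 
wz -0.01 shift now-axes [ 0.03 -0.01  3.29] after turn [ 0.03 -0.01  3.29] j [ 0.44  0.39  1.5  -0.    1.25  0.31] f [ 0.2  0.  -0.5] w 0.0461 g 25.0
```

View pics/c2.png

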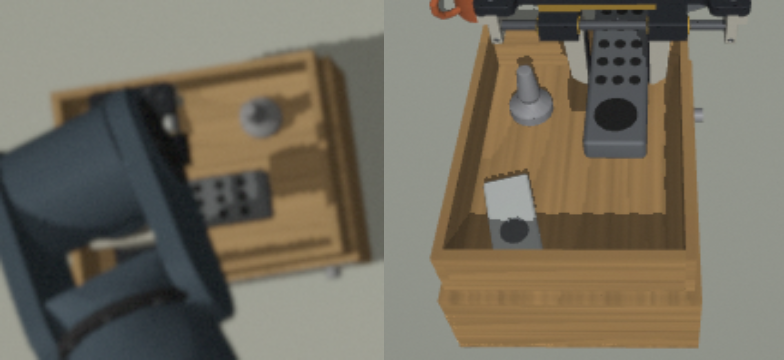

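The crops show the remote, buttons up, hanging over the free half. It is parallel to the box and clear of the stopper and the white remote. Lowering it.

```bash
python3 -m inch '[0.03,0.03,0.9,0,0,0,0.2, 0,0,0.9,0,0,0,0.2, 0,0,0.7,0,0,0,0.2, 0,0,0.4,0,0,0,0.2, 0,0,0.2,0,0,0,0.2]' && python3 -m inch '[0,0,0.08,0,0,0,0.2, 0,0,0.05,0,0,0,0.2, 0,0,0,0,0,0,0.2]' ; python3 to.py 0.514 0.295 0.123 7.6
```

```text
time: 12.3
ee_pos: [0.5141, 0.2958, 0.1304]
tcp_rot: [-0.0, 0.659, 0.752, -0.0]
ft_force: [0.4, 0.2, -1.1]
gripper_width: 0.0457
grasp_force: 25.0
time: 12.68
ee_pos: [0.5141, 0.2963, 0.1259]
tcp_rot: [0.0, 0.659, 0.752, 0.0]
ft_force: [-0.5, 0.1, -1.4]
gripper_width: 0.0461
grasp_force: 25.0
t 12.675 tcp [0.5141 0.2963 0.1259] yaw 7.6 tilt [ 0.001  0.    -1.   ] 
wz -0.0 shift now-axes [-0.03 -0.01  0.07] after turn [-0.03 -0.01  0.07] j [ 0.44  0.53  1.62 -0.    0.99  0.31] f [-0.5  0.1 -1.4] w 0.0461 g 25.0
```

```bash
python3 -m inch '[0,0,0.04,0,0,0,0.2, 0,0,0.04,0,0,0,0.2, 0,0,0,0,0,0,0.2]' && python3 -m inch '[0,0,0,0,0,0,0.58, 0,0,0,0,0,0,0.58, 0,0,0,0,0,0,0.58]' && python3 -m inch '[0,0,-0.4,0,0,0,0.58, 0,0,-0.9,0,0,0,0.58, 0,0,-1,0,0,0,0.58, 0,0,-0.9,0,0,0,0.58, 0,0,0,0,0,0,0.58]'; python3 to.py 0.514 0.295 0.25 7.6
```

```text
time: 13.05
ee_pos: [0.514, 0.2962, 0.1231]
tcp_rot: [0.0, 0.659, 0.752, 0.0]
ft_force: [-3.2, -1.9, 6.4]
gripper_width: 0.0455
grasp_force: 25.0
time: 13.42
ee_pos: [0.5139, 0.2962, 0.1222]
tcp_rot: [-0.0, 0.659, 0.752, -0.0]
ft_force: [1.1, -0.3, -0.6]
gripper_width: 0.054
grasp_force: 0.0
time: 14.05
ee_pos: [0.515, 0.2967, 0.2541]
tcp_rot: [0.001, 0.659, 0.752, 0.003]
ft_force: [-0.6, -0.4, -0.9]
gripper_width: 0.054
grasp_force: 0.0
t 14.05 tcp [0.515  0.2967 0.2541] yaw 7.6 tilt [ 0.005  0.003 -1.   ] 
wz -0.0 shift now-axes [-0.04 -0.03  0.1 ] after turn [-0.04 -0.03  0.1 ] j [0.44 0.4  1.49 0.   1.24 0.31] f [-0.6 -0.4 -0.9] w 0.054 g 0.0
```

```bash
python3 -m inch '[0,0,-0.2,0,0,-0.9,0.6, 0,0,0,0,0,-0.95,0.6, 0,0,0,0,0,-0.95,0.6, 0,0,0,0,0,-0.95,0.6, 0,0,0,0,0,-0.95,0.6]' >/dev/null && python3 -m inch '[0,0,0,0,0,-0.95,0.6, 0,0,0,0,0,-0.95,0.6, 0,0,0,0,0,-0.8,0.6, 0,0,0,0,0,0,0.6]'>/dev/null; python3 to.py 0.630 -0.333 0.25 82
```

```text
t 15.175 tcp [0.5137 0.296  0.2579] yaw 81.5 tilt [-0.001 -0.    -1.   ] 
wz -0.05 shift now-axes [ -5.2  -15.12   0.2 ] after turn [ -5.07 -15.17   0.2 ] j [ 0.44  0.39  1.49 -0.    1.26 -0.98] f [-0.3 -0.5 -0.4] w 0.0557 g 0.0
```

```bash
python3 -m inch '[-0.3,-0.9,0,0,0,-0.05,0.6, -0.3,-0.9,0,0,0,0,0.6, -0.3,-0.9,0,0,0,0,0.6, -0.3,-0.9,0,0,0,0,0.6, -0.3,-0.9,0,0,0,0,0.6]' >/dev/null && python3 -m inch '[-0.3,-0.9,0,0,0,0,0.6, -0.3,-0.9,0,0,0,0,0.6, -0.3,-0.9,0,0,0,0,0.6, -0.3,-0.9,0,0,0,0,0.6, -0.3,-0.9,0,0,0,0,0.6]' >/dev/null && python3 -m inch '[-0.3,-0.9,0,0,0,0,0.6, -0.3,-0.9,0,0,0,0,0.6, -0.3,-0.9,0,0,0,0,0.6, -0.3,-0.9,0,0,0,0,0.6, -0.3,-0.9,0,0,0,0,0.6]' >/dev/null && python3 -m inch '[-0.3,-0.9,0,0,0,0,0.6, -0.27,-0.77,0,0,0,0,0.6, 0,0,0,0,0,0,0.6, 0,0,0,0,0,0,0.6]' >/dev/null; python3 to.py 0.630 -0.333 0.02 82
python3 - <<'E'
from rect import *
a,b=save('top','t3.png'),save('side','s3.png')
cv2.imwrite('pics/c3.png',np.hstack([cv2.resize(a[170:310,100:250,::-1],(386,360)),cv2.resize(b[130:480,200:400,::-1],(400,600))[:360] if 0 else cv2.resize(b[100:480,180:400,::-1],(208,360)),cv2.resize(b[130:230,230:330,::-1],(200,360))[:, :200]]))
rects('grey_remote',.142); rects('lever',.05,('side',))
for t in('white_remote','stopper','vase','mug'):
  for m in spotter.mark_of(t,'side')[:1]:print(t,m)
E
```

```text
t 17.55 tcp [ 0.6307 -0.3322  0.258 ] yaw 82.0 tilt [-0.     0.001 -1.   ] 
wz -0.0 shift now-axes [ 0.01 -0.03  5.95] after turn [ 0.01 -0.03  5.95] j [-0.55  0.63  1.12  0.    1.4  -1.98] f [-0.6 -0.3  0.7] w 0.0556 g 0.0
grey_remote top 0.98 px 526.0 264.0 rect [ 0.482 -0.508] [0.153 0.048] long 21.5 [87. 28. 25.]
grey_remote top 0.81 px 188.0 260.0 rect [0.513 0.293] [0.047 0.167] long -82.8 [84. 84. 81.]
grey_remote top 0.72 px 479.0 333.0 rect [ 0.326 -0.387] [0.132 0.045] long 30.7 [122.  71.  33.]
grey_remote side 0.95 px 414.0 172.0 rect [ 0.348 -0.224] [0.151 0.059] long 30.9 [103.  54.  15.]
grey_remote side 0.77 px 311.0 359.0 rect [0.514 0.304] [0.048 0.173] long -83.0 [63. 65. 66.]
grey_remote side 0.57 px 363.0 143.0 rect [ 0.48  -0.338] [0.145 0.07 ] long 20.7 [76. 21. 19.]
lever side 0.85 px 314.0 172.0 rect [ 0.606 -0.314] [0.048 0.114] long -5.7 [48. 48. 50.]
lever side 0.82 px 408.0 215.0 rect [ 0.343 -0.164] [0.043 0.113] long -6.9 [31. 31. 34.]
lever side 0.42 px 229.0 251.0 rect [0.756 0.003] [0.1   0.148] long -82.7 [121.  69.  46.]
white_remote {'point': [0.5949, 0.3776, 0.1179], 'score': 0.65}
stopper {'point': [0.6102, 0.246, 0.1212], 'score': 0.73}
vase {'point': [0.7159, -0.2133, -0.0002], 'score': 0.55}
mug {'point': [0.7517, -0.0005, 0.0001], 'score': 0.8}
```

View pics/c3.png

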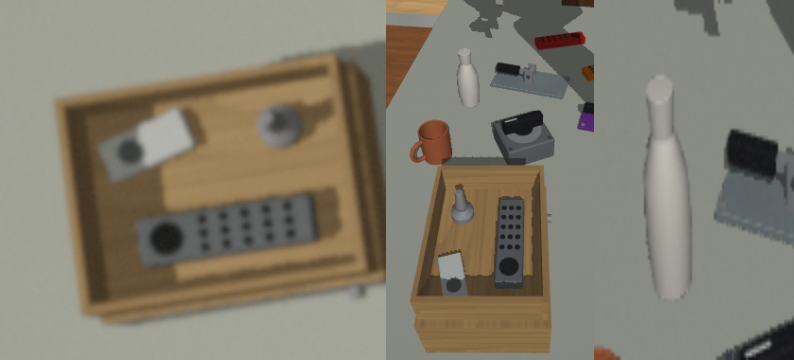

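The remote lies flat, buttons up, in the free half (crop (225,230)). The white remote and the stopper are where they were. The lever handle shows at side (314,172), with the vase beside it and clear. Now I grip the handle's sides.

```bash
python3 -c "
from h import *;print('lever centroid 2-view',tri((441,220),(313,172)))"; python3 -m inch '[0,0,0.9,0,0,0,0.6, 0,0,0.9,0,0,0,0.6, 0,0,0.9,0,0,0,0.6, 0,0,0.9,0,0,0,0.6, 0,0,0.9,0,0,0,0.6]'>/dev/null && python3 -m inch '[0,0,0.6,0,0,0,0.6, 0,0,0.5,0,0,0,0.6, 0,0,0.3,0,0,0,0.6, 0,0,0,0,0,0,0.6]' && python3 -m inch '[0,0,0,0,0,0,0.1, 0,0,0,0,0,0,0.1, 0,0,0,0,0,0,0.1, 0,0,0,0,0,0,0.1, 0,0,0,0,0,0,0.1]' 10; python3 to.py 0.630 -0.333 0.021 82
```

```text
lever centroid 2-view (array([ 0.61098011, -0.32948428,  0.04082739]), np.float64(0.012880066314898096))
time: 19.27
ee_pos: [0.6306, -0.3328, 0.0218]
tcp_rot: [-0.0, 0.069, 0.998, 0.0]
ft_force: [0.7, 0.5, 0.2]
gripper_width: 0.0561
grasp_force: 0.0
time: 19.9
ee_pos: [0.6308, -0.3332, 0.0225]
tcp_rot: [0.0, 0.069, 0.998, -0.0]
ft_force: [-0.7, -2.2, 0.6]
gripper_width: 0.0204
grasp_force: 10.0
t 19.9 tcp [ 0.6308 -0.3332  0.0225] yaw 82.1 tilt [ 0.    -0.001 -1.   ] 
wz 0.01 shift now-axes [0.02 0.   0.04] after turn [0.02 0.   0.04] j [-0.55  0.86  1.3  -0.    0.98 -1.98] f [-0.7 -2.2  0.6] w 0.0204 g 10.0
```

```bash
python3 -m inch '[0.06,0,-0.4,0,0,0,0.1, 0.175,0,-0.42,0,0,0,0.1, 0.28,0,-0.36,0,0,0,0.1, 0,0,0,0,0,0,0.1]' ; python3 to.py 0.561 -0.323 0.089 82
```

```text
time: 20.4
ee_pos: [0.6099, -0.33, 0.0711]
tcp_rot: [0.0, 0.069, 0.998, -0.0]
ft_force: [0.2, -0.3, 1.4]
gripper_width: 0.02
grasp_force: 10.0
t 20.4 tcp [ 0.6099 -0.33    0.0711] yaw 82.1 tilt [ 0.001 -0.    -1.   ] 
wz 0.01 shift now-axes [ 1.24  0.   -0.45] after turn [ 1.24  0.   -0.45] j [-0.56  0.77  1.35  0.    1.03 -2.  ] f [ 0.2 -0.3  1.4] w 0.02 g 10.0
```

```bash
python3 -m inch '[0.36,0,-0.28,0,0,0,0.1, 0.42,0,-0.175,0,0,0,0.1, 0.45,0,-0.06,0,0,0,0.1, 0.45,0,0.06,0,0,0,0.1, 0.42,0,0.175,0,0,0,0.1]' && python3 -m inch '[0.36,0,0.28,0,0,0,0.1, 0.28,0,0.36,0,0,0,0.1, 0.175,0,0.42,0,0,0,0.1, 0,0,0,0,0,0,0.1]'; python3 to.py 0.561 -0.323 0.089 82
python3 - <<'E'
from h import *
b=save('side','s4.png'); a=save('top','t4.png')
cv2.imwrite('pics/c4.png',np.hstack([cv2.resize(b[120:240,270:430,::-1],None,fx=3,fy=3),cv2.resize(a[190:310,380:500,::-1],(300,360))]))
E
```

```text
time: 21.02
ee_pos: [0.5276, -0.3174, 0.0817]
tcp_rot: [0.001, 0.069, 0.998, 0.0]
ft_force: [0.5, 6.8, 7.2]
gripper_width: 0.0198
grasp_force: 10.0
time: 21.52
ee_pos: [0.4927, -0.3118, 0.0368]
tcp_rot: [-0.003, 0.069, 0.998, 0.002]
ft_force: [-5.2, 8.8, 4.7]
gripper_width: 0.0198
grasp_force: 10.0
t 21.525 tcp [ 0.4927 -0.3118  0.0368] yaw 82.1 tilt [-0.005  0.004 -1.   ] 
wz 0.01 shift now-axes [-1.72 -0.04 -1.31] after turn [-1.72 -0.04 -1.31] j [-0.64  0.65  1.68  0.    0.81 -2.08] f [-5.2  8.8  4.7] w 0.0198 g 10.0
```

View pics/c4.png

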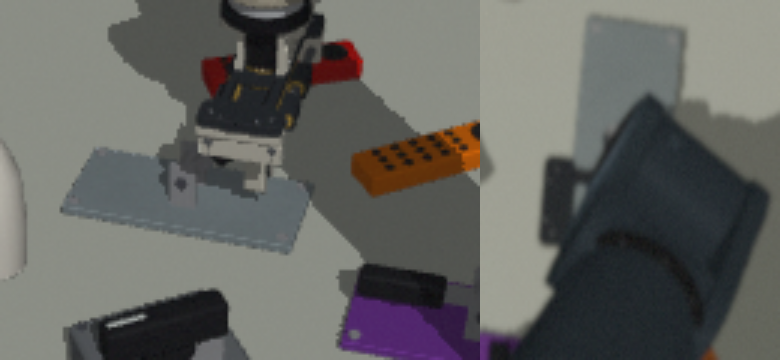

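The lever has come over in the fingers and is almost flat towards -x (crop (265,180)). I set it down, release it and rise.

```bash
python3 -m inch '[0.05,0,0.25,0,0,0,0.1, 0,0,0.12,0,0,0,0.1, 0,0,0,0,0,0,0.1]' && python3 -m inch '[0,0,0,0,0,0,0.6, 0,0,0,0,0,0,0.6, 0,0,0,0,0,0,0.6]' && python3 -m inch '[0,0,-0.4,0,0,0,0.6, 0,0,-0.9,0,0,0,0.6, 0,0,-1,0,0,0,0.6, 0,0,-1,0,0,0,0.6, 0,0,-1,0,0,0,0.6]' && python3 -m inch '[0,0,-0.8,0,0,0,0.6, 0,0,0,0,0,0,0.6]' ; python3 to.py 0.5415 -0.0545 0.22 120
```

```text
time: 22.0
ee_pos: [0.4906, -0.3114, 0.0223]
tcp_rot: [-0.003, 0.069, 0.998, 0.002]
ft_force: [-10.0, 8.6, 4.2]
gripper_width: 0.0203
grasp_force: 10.0
time: 22.38
ee_pos: [0.4931, -0.3138, 0.0236]
tcp_rot: [0.0, 0.069, 0.998, -0.0]
ft_force: [0.5, 0.5, 0.3]
gripper_width: 0.0453
grasp_force: 0.0
time: 23.0
ee_pos: [0.4928, -0.3137, 0.1981]
tcp_rot: [0.001, 0.069, 0.998, -0.0]
ft_force: [0.1, -1.1, -0.9]
gripper_width: 0.056
grasp_force: 0.0
time: 23.25
ee_pos: [0.4937, -0.3143, 0.2309]
tcp_rot: [0.002, 0.069, 0.998, -0.002]
ft_force: [0.4, -0.7, -0.1]
gripper_width: 0.0559
grasp_force: 0.0
t 23.25 tcp [ 0.4937 -0.3143  0.2309] yaw 82.1 tilt [ 0.004 -0.003 -1.   ] 
wz -3.79 shift now-axes [-0.29  6.6   0.26] after turn [-4.28  5.03  0.26] j [-0.65  0.4   1.55  0.    1.19 -2.08] f [ 0.4 -0.7 -0.1] w 0.0559 g 0.0
```

```bash
python3 -m inch '[0,0,0,0,0,-0.95,0.7, 0,0,0,0,0,-0.95,0.7, 0,0,0,0,0,-0.95,0.7, 0,0,0,0,0,-0.95,0.7, 0,0,0,0,0,0,0.7]' >/dev/null && python3 -m inch '[-0.8,0.95,0,0,0,0,0.7, -0.8,0.95,0,0,0,0,0.7, -0.8,0.95,0,0,0,0,0.7, -0.8,0.95,0,0,0,0,0.7, -0.8,0.95,0,0,0,0,0.7]' >/dev/null && python3 -m inch '[-0.28,0.28,0.1,0,0,0,0.7, 0,0,0,0,0,0,0.7, 0,0,0,0,0,0,0.7]' >/dev/null; python3 to.py 0.5415 -0.0545 0.08 120
python3 - <<'E'
from h import *
from rect import rects
b=save('side','s5.png'); a=save('top','t5.png')
cv2.imwrite('pics/c5.png',np.hstack([cv2.resize(b[130:280,270:420,::-1],(400,400)),cv2.resize(a[190:310,380:500,::-1],(400,400))]))
rects('rotary',.102,('side',));rects('lever',.05,('side','top'))
E
```

```text
t 24.875 tcp [ 0.5401 -0.0549  0.2233] yaw 120.0 tilt [-0. -0. -1.] 
wz -0.0 shift now-axes [-0.04 -0.01  3.58] after turn [-0.04 -0.01  3.58] j [-0.19  0.33  1.66 -0.    1.14 -2.28] f [0.4 0.1 0.4] w 0.0651 g 0.0
rotary side 0.67 px 324.0 230.0 rect [ 0.537 -0.03 ] [0.105 0.07 ] long 30.7 [29. 30. 32.]
lever side 0.95 px 409.0 215.0 rect [ 0.343 -0.166] [0.044 0.114] long -5.1 [39. 39. 42.]
lever side 0.83 px 355.0 180.0 rect [ 0.499 -0.297] [0.044 0.087] long -11.3 [33. 33. 35.]
lever top 0.85 px 437.0 256.0 rect [ 0.511 -0.315] [0.026 0.115] long -8.6 [65. 66. 66.]
lever top 0.77 px 385.0 327.0 rect [ 0.34  -0.177] [0.028 0.113] long -5.1 [55. 51. 57.]
```

View pics/c5.png

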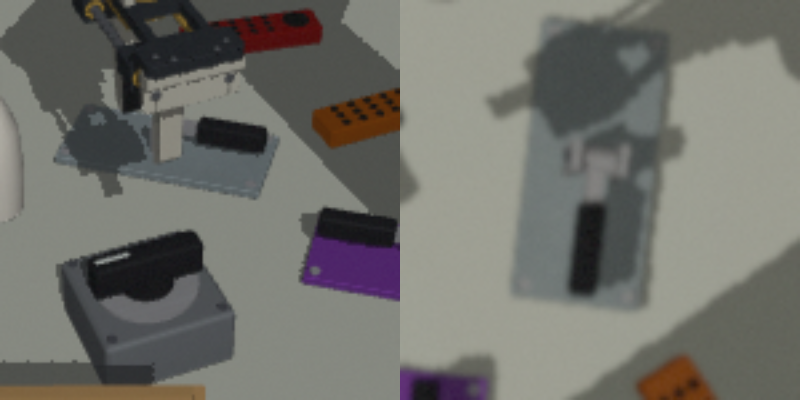

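The lever lies flat on its -x side (right crop (588,245)). The isolator's bar is still at its start stop (left crop (145,260)). Next I grip the bar.

```bash
python3 -m inch '[-0.04,0,0.9,0,0,0,0.7, 0,0,0.9,0,0,0,0.7, 0,0,0.8,0,0,0,0.7, 0,0,0.5,0,0,0,0.7, 0,0,0.3,0,0,0,0.7]' && python3 -m inch '[0,0,0.1,0,0,0,0.7, 0,0,0,0,0,0,0.1, 0,0,0,0,0,0,0.1, 0,0,0,0,0,0,0.1, 0,0,0,0,0,0,0.1]' 20;  python3 to.py 0.5415 -0.0545 0.08 30
```

```text
time: 25.9
ee_pos: [0.5413, -0.053, 0.0865]
tcp_rot: [-0.0, -0.259, 0.966, 0.0]
ft_force: [0.6, 0.2, -0.4]
gripper_width: 0.0649
grasp_force: 0.0
time: 26.52
ee_pos: [0.5417, -0.053, 0.0837]
tcp_rot: [0.0, -0.259, 0.966, -0.0]
ft_force: [0.2, 0.8, -0.3]
gripper_width: 0.0296
grasp_force: 0.0
t 26.525 tcp [ 0.5417 -0.053   0.0837] yaw 120.1 tilt [ 0. -0. -1.] 
wz -8.99 shift now-axes [ 0.02 -0.03  0.09] after turn [0.03 0.02 0.09] j [-0.18  0.52  1.78 -0.    0.85 -2.28] f [ 0.2  0.8 -0.3] w 0.0296 g 0.0
```

Not yet closed. Finish closing, then begin the turn.

```bash
python3 -m inch '[0,0,0.05,0,0,0,0.1, 0,0,0,0,0,0,0.1, 0,0,0,0,0,0,0.1]' 20 && python3 -m inch '[0,0,0,0,0,0.5,0.1, 0,0,0,0,0,0.8,0.1, 0,0,0,0,0,0.8,0.1]' && python3 to.py 0.5415 -0.0545 0.08 30
```

```text
time: 26.9
ee_pos: [0.5433, -0.0549, 0.0834]
tcp_rot: [0.002, -0.26, 0.966, -0.002]
ft_force: [-2.3, -11.9, 15.6]
gripper_width: 0.0239
grasp_force: 20.0
time: 27.28
ee_pos: [0.5432, -0.0548, 0.0834]
tcp_rot: [0.002, -0.077, 0.997, -0.002]
ft_force: [-2.3, -11.3, 15.7]
gripper_width: 0.0241
grasp_force: 20.0
t 27.275 tcp [ 0.5432 -0.0548  0.0834] yaw 98.9 tilt [ 0.004 -0.003 -1.   ] 
wz 6.89 shift now-axes [0.04 0.01 0.08] after turn [ 0.03 -0.03  0.08] j [-0.18  0.52  1.78 -0.    0.84 -1.91] f [ -2.3 -11.3  15.7] w 0.0241 g 20.0
```

```bash
python3 -m inch '[0,0,-0.05,0,0,0.9,0.1, 0,0,0,0,0,0.9,0.1, 0,0,0,0,0,0.9,0.1, 0,0,0,0,0,0.9,0.1, 0,0,0,0,0,0.9,0.1]' && python3 -m inch '[0,0,0,0,0,0.9,0.1, 0,0,0,0,0,0.9,0.1, 0,0,0,0,0,0.6,0.1, 0,0,0,0,0,0,0.1]' && python3 to.py 0.5415 -0.0545 0.08 30
```

```text
time: 27.9
ee_pos: [0.5431, -0.0546, 0.0836]
tcp_rot: [0.002, 0.311, 0.95, -0.001]
ft_force: [7.5, -11.4, -6.9]
gripper_width: 0.0239
grasp_force: 20.0
time: 28.4
ee_pos: [0.5432, -0.0545, 0.0836]
tcp_rot: [0.002, 0.5, 0.866, -0.0]
ft_force: [8.8, -10.6, -8.3]
gripper_width: 0.0236
grasp_force: 20.0
t 28.4 tcp [ 0.5432 -0.0545  0.0836] yaw 30.0 tilt [ 0.004 -0.003 -1.   ] 
wz 0.0 shift now-axes [ 0.02 -0.04  0.09] after turn [ 0.02 -0.04  0.09] j [-0.18  0.52  1.78 -0.    0.84 -0.71] f [  8.8 -10.6  -8.3] w 0.0236 g 20.0
```

Release, rise, move aside and inspect.

```bash
python3 -m inch '[0,0,0,0,0,0,0.7, 0,0,0,0,0,0,0.7, 0,0,0,0,0,0,0.7, 0,0,0,0,0,0,0.7]' >/dev/null && python3 -m inch '[0,0,-0.4,0,0,0,0.7, 0,0,-0.9,0,0,0,0.7, 0,0,-1,0,0,0,0.7, 0,0,-1,0,0,0,0.7, 0,0,-1,0,0,0,0.7]' >/dev/null && python3 -m inch '[-0.3,-0.9,0,0,0,0,0.7, -0.3,-0.9,0,0,0,0,0.7, -0.3,-0.9,0,0,0,0,0.7, -0.3,-0.9,0,0,0,0,0.7, 0,0,0,0,0,0,0.7]'
python3 - <<'E'
from h import *
from rect import rects
b=save('side','s6.png'); a=save('top','t6.png')
cv2.imwrite('pics/c6.png',np.hstack([cv2.resize(b[100:480,180:480,::-1],(430,545)),cv2.resize(a[140:340,110:500,::-1],(360,185)) if 0 else cv2.copyMakeBorder(cv2.resize(a[140:300,110:310,::-1],(360,288)),0,257,0,0,cv2.BORDER_CONSTANT)]))
rects('rotary',.102);rects('lever',.05,('side',));rects('grey_remote',.142,('side',))
for t in('white_remote','stopper','vase','mug'):
  for m in spotter.mark_of(t,'side')[:1]:print(t,m)
E
```

```text
time: 30.15
ee_pos: [0.44, -0.1679, 0.2566]
tcp_rot: [0.001, 0.501, 0.866, -0.0]
ft_force: [-0.1, -0.9, -0.1]
gripper_width: 0.065
grasp_force: 0.0
rotary top 0.62 px 334.0 245.0 rect [ 0.542 -0.057] [0.043 0.095] long -46.3 [39. 40. 39.]
rotary side 0.97 px 324.0 230.0 rect [ 0.546 -0.034] [0.045 0.126] long -63.8 [28. 28. 30.]
lever side 0.9 px 409.0 215.0 rect [ 0.344 -0.166] [0.046 0.112] long -4.6 [40. 39. 43.]
lever side 0.73 px 352.0 179.0 rect [ 0.514 -0.299] [0.046 0.117] long -10.2 [43. 43. 45.]
grey_remote side 0.97 px 363.0 143.0 rect [ 0.48  -0.339] [0.144 0.065] long 21.1 [74. 19. 18.]
grey_remote side 0.94 px 311.0 358.0 rect [0.514 0.302] [0.047 0.174] long -82.5 [61. 62. 64.]
grey_remote side 0.73 px 415.0 172.0 rect [ 0.347 -0.224] [0.149 0.057] long 30.5 [80. 43. 13.]
white_remote {'point': [0.596, 0.3741, 0.1219], 'score': 0.94}
stopper {'point': [0.6098, 0.2481, 0.1209], 'score': 0.58}
vase {'point': [0.7159, -0.217, 0.0011], 'score': 0.79}
```

View pics/c6.png

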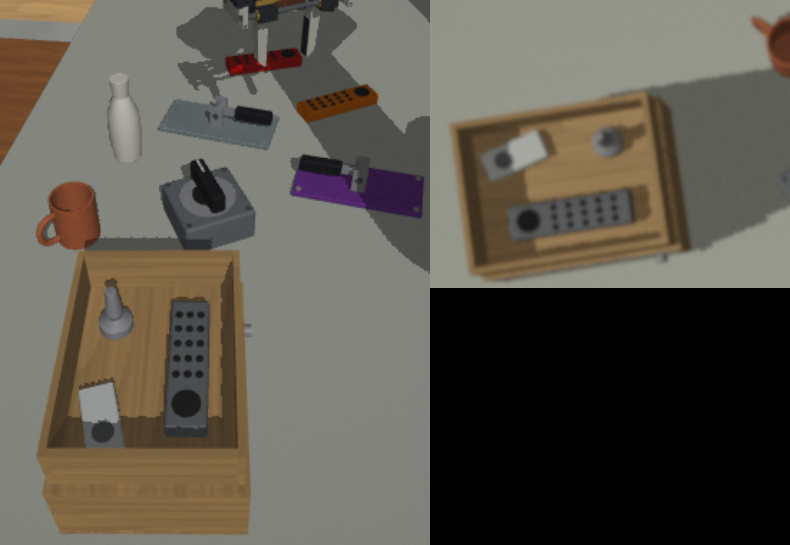

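The picture shows the remote flat and buttons up in the box at (187,365), and the lever over at (253,115). The bar is turned to about -62°, its off stop, at (207,185). Everything else looks undisturbed, and the hand is clear.

```bash
python3 -c "
from cell import ticket;print(ticket.hand_in())"
```

```text
the job is handed in; nothing more can be done
None
```

Job handed in at about 30 s of the 72 s: the grey remote lies flat, buttons up, in the upper box, then the lever was swung over to off, then the isolator was turned clockwise to off, and the last pictures show everything else in place.

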